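# Index the painting turntable to its next hole

## Task

Pull up the sprung pin of the painting turntable by its knob, turn the platter counter-clockwise as seen from above, and let the pin drop fully home in the very next hole of the index plates. The holes are unevenly spaced, so feel for the hole and never force or slam the pin against the plates. The vase must stay standing on the middle of the platter and the things around must be left alone.

Things in the scene. Friction and masses are not known exactly. Their poses are not given: they have to be found in the camera images.
- knob (a point): Centre of the bare metal knurled knob of the index pin: an upright cylinder 26 mm across, 28 mm high, the turntable's only handle. It tops an upright steel pin (10 mm across, round tip) sliding in a steel sleeve (22 mm across, its top 25 mm below this point when the pin is home) at the end of the platter's arm, 150 mm from the turning axis. 89 mm above the table when home; moves with pin and arm.
- pivot (a point): Centre of the top of the round wooden platter (170 mm across, 16 mm thick, top 60 mm above the table), on its vertical turning axis. Does not move in a run. A flat steel arm, its top 54 mm above the table, runs from the platter out to the pin's sleeve.
- base: Fixed round plywood base, 356 mm across, 18 mm high, elsewhere and at another yaw each time. Origin on the axis at table height; its x axis points at the first hole. Steel index plates lie on it: an arc 36 mm wide at 150 mm from the axis, top 30 mm above the table, with slot-like holes 12.5 mm long along the arc and 12 mm deep under the pin's path; level and smooth between holes.
- platter (a joint): Turning angle of platter, arm and pin, rad: 0 with the pin in the first hole, growing counter-clockwise seen from above; stops at -0.25 and 1.6. Turns stiffly (about 2 N at the knob, 5 N with the pin rubbing on the plates) and stays where it is left. The next hole lies between 0.58 and 0.98 rad, elsewhere each time and not measured; one more, wrong, hole follows 0.5 rad beyond it.
- pin (a joint): Lift of the pin and its knob, m: 0 fully home in a hole, 0.010 when the tip rubs on top of the plates, 0.018 at its upper stop. A spring drives it down with 7.5 N at 0, rising to 12 N at the upper stop; let go, it drops at about 0.3 m/s. A sideways push on the knob can keep it from dropping fully.
- vase: Turned wooden vase, 84 mm across at its widest, 115 mm high, about 0.35 kg, standing loose on the middle of the platter. Origin at the centre of its underside, z up its axis.
- paint_tin: Bystander: paint tin 100 mm across and 120 mm high, standing on the table to the left (+y). Origin at the centre of its underside.
- tub: Bystander: open white plastic tub 100 mm across and 70 mm high, standing on the table to the right (-y). Origin at the centre of its underside.
- brush: Bystander: paint brush lying on the table to the left (+y), nearer the robot than the tin. Origin at its underside, on the handle line.
Mind the look-alikes: they are no part of the job. Several things have the shape of the vase; the one meant has the colours described above.

How it is judged:
By the outcome, as a careful person would: the job done as asked, in the order asked, and still so for the second after the job is handed in, with the robot touching nothing.
It also fails if it takes over 48 s, if anything falls off the work surface, if the arm or the gripper's body presses on something with over 40 N, if the wrist force passes 120 N, or if a joint passes its speed limit or range.

## Robot

A 7-joint arm with a two-finger parallel gripper is mounted at the origin on the work surface. World frame = base frame: x ahead of the robot, y to its left, z up, the work surface at z = 0. Lengths are in m, angles in rad, forces in N, time in s.
With the tool pointing down it reaches from about 0.425 to 0.875 m from the base axis. Payload 8.4 kg.
Tool frame: the origin (TCP) lies on the centre line of the jaws, within the pads' length; the fingertips stand 25 mm ahead of it and the grasp point (between the pads) lies 6 mm ahead of it; z points along the fingers, y is the line along which they close (so a half turn about z gives the same grasp; the last joint's range is limited). The gripper opens to 85 mm and grips with 20 to 120 N. Pads are 22 mm wide; open, the fingers measure 114 mm over their backs; the gripper's body (76 mm by 85 mm) begins 54 mm behind the grasp point. The pads swing forward as they close: fully open they stand 13 mm farther back than shut.
Start: joints at [-1.264, 0.333, 0.04, 1.465, -0.013, 1.343, -0.059], TCP at [0.257, 0.597, 0.256] pointing down, gripper open.
Joint ranges: [-2.58, 2.58], [-0.38, 2.09], [-1.3, 1.39], [0.25, 2.4], [-1.5, 4.64], [0.08, 2.09], [-2.65, 2.65]. Speed limits (rad/s): [2.22, 2.22, 2.79, 2.79, 3.14, 3.14, 3.14].

## Interface

Orientations are given as [roll, pitch, yaw] about the fixed x, y, z axes, in that order (R = Rz(yaw) Ry(pitch) Rx(roll)).
In Python, from workcell import arm gives the robot as it stands. The module is installed in compiled form; this text tells all that it offers.
- The arm moves only by the tool send_rows, never from a script. Its argument "deltas" is a list that holds one entry, the list of rows, each a list of 4 numbers: the shift along the tool's x, y, z in units of 50 mm (1.0 is 50 mm), then the turn about the tool's z in rad. In form: [[[dx, dy, dz, roll], ...]]. A call has 1 to 10 rows; each row is the pose to reach, as a shift and turn from the pose commanded when the call began, along the tool's axes at that moment; what a row does not reach only later rows make up. A row lasts 1/10 s, in which the tool goes at most 50 mm and 8.59 degrees, less where a joint would pass 70% of its speed; a pose out of reach is approached as far as the arm can. A call with a gripper value outside its range is refused whole. "grip" is the finger opening in mm, from 0 to 85.4, set as the call begins (left out, the last holds). The fingers move at their own pace and stop on an object; "grip_force" is the grip in N (left out, the last holds). Time passes only in rows, so rows that repeat a pose let the fingers close. It gives the time, the measured TCP pose, the force, the opening and the grip force at its end, in the units of the state.
- arm.state(): the state, without advancing time (a new reading comes with each control period).
- arm.capture(name): name is "side" or "top" or "wrist"; returns a dict with "img" (384x512x3 uint8, red, green, blue), "fx", "fy", "cx", "cy" (pixels), "origin" and "attitude" of the camera in the world; the wrist camera has in their place "mount" (4x4, takes a point from camera to tool coordinates, whose origin is the TCP and whose axes are the flange's). Camera axes: x right, y down, z forward; pixel columns grow to the right and rows downward; lengths in m; the calibration is good to about 2 mm. A picture is of the moment at which its call begins: read the wrist's pose just before it. There is no depth.
- arm.hand_in(): hands the job in; it is judged then, once.
Trained networks look in a picture, given as the dict that the camera call returned (one of the last four; its "shot" number tells which), for a name from the list of things; names that differ only in an ending like _2 or _b are one class to them, and where a whole thing is asked for, a point or a joint stands for the part that bears it (a point fixed in the world has none). Each returns a list of dicts, best first, with "conf" (0 to 1); they miss things now and then, are a little off and sometimes report something else, mostly with a low value. They report only what shows in the picture. A call takes as long as a camera call. They do not tell look-alikes from the thing itself.
- arm.spot_in(label, picture): "xyz" ([x, y, z] in m, in world coordinates, good to about 4 mm: the middle of the surface that is visible of it).
- arm.mark_of(label, picture): "xyz" ([x, y, z] in m, in world coordinates, good to about 4 mm: a listed point, or the origin of a listed thing).
The state is a dict: "time_s": time; "joints": joint angles; "qd": joint speeds; "tau": joint torques, N m; "position": TCP position; "eef_rot": TCP orientation; "contact_force": force on the tool from outside, world axes, zero at the start; "ft_torque": the same for the moment, N m; "width": finger opening in m; "gripper_force": force on a finger pad.
Only numpy, scipy, OpenCV 4.12 (cv2) and the standard library are available. Lean on these libraries where they do the work, as an engineer would, in place of code of your own. Each camera call takes 0.05 s, during which the arm holds its last target. There are 200 camera calls.

## Working session

There is one attempt and no reset: what is moved stays moved. The work goes in short steps, Python scripts to look and compute and a tool call to move; the robot and the scene stay as the last step left them, time stands still between calls to the robot, and variables do not carry over. Pictures are saved under pics/ and viewed, at most 10 in all, crops included, and the job is handed in when it is done.

Besides the shell and the picture viewer there is one more tool, called after "Call:" as name([rows], argument=value, ...), one row to a line, values as JSON. send_rows: Moves the arm, as the interface text tells. Its arguments: {"type":"object","properties":{"deltas":{"type":"array","items":{"type":"array","items":{"type":"array","items":{"type":"number"}}}},"grip":{"type":"number"},"grip_force":{"type":"number"}},"required":["deltas"]}

```bash
mkdir -p pics
cat > h.py <<'E'
from workcell import arm
import numpy as np, cv2
def save(p,n): cv2.imwrite(f'pics/{n}.png',p['img'][:,:,::-1])
E
python3 - <<'E'
from h import *
s=arm.state(); print({k:np.round(s[k],3) for k in ['time_s','position','eef_rot','contact_force','width']})
ims=[]
for c in ['top','side']:
    p=arm.capture(c); ims.append(p['img'])
    print(c,p['fx'],p['fy'],p['cx'],p['cy'],p['origin'],p['attitude'])
    for l in ['knob','pivot','base','vase','paint_tin','tub','brush','platter']:
        try: r=arm.mark_of(l,p); print(l,[(np.round(d['xyz'],3).tolist(),round(d['conf'],2)) for d in r])
        except Exception as e: print(l,e)
    save(p,c)
m=np.vstack(ims); cv2.imwrite('pics/both.png',cv2.resize(m,(800,600))[:,:,::-1]) if 0 else None
E
```

```text
{'time_s': np.float64(0.0), 'position': array([0.256, 0.597, 0.255]), 'eef_rot': array([-3.14 ,  0.   ,  2.736]), 'contact_force': array([-0.195, -0.777,  0.113]), 'width': np.float64(0.085)}
top 470.79165754156185 470.79165754156185 266.8134784381856 195.44832575548182 [ 0.40826202 -0.03708327  1.43588546] [-3.01306901  0.00872689 -1.58327842]
knob [([0.493, 0.105, 0.088], 0.59)]
pivot [([0.624, 0.024, 0.064], 0.97)]
base [([0.623, 0.028, 0.002], 0.61)]
vase [([0.62, -0.297, 0.001], 0.84), ([0.727, 0.348, -0.0], 0.81), ([0.626, 0.026, 0.06], 0.64), ([0.749, -0.349, 0.004], 0.6)]
paint_tin [([0.577, 0.37, 0.005], 0.81)]
tub [([0.472, -0.432, 0.001], 0.63)]
brush [([0.416, 0.346, 0.0], 0.64)]
platter it knows: base, brush, knob, paint_tin, pivot, tub, vase
side 376.361758383441 376.361758383441 262.7564547032566 201.20728978306067 [0.30278457 0.54536875 0.77413641] [-2.38545504e+00  9.09516749e-04 -2.70011965e+00]
knob [([0.495, 0.101, 0.09], 0.48)]
pivot [([0.623, 0.028, 0.064], 0.6), ([0.494, 0.1, 0.089], 0.19)]
base [([0.626, 0.023, -0.001], 0.78)]
vase [([0.734, 0.352, -0.001], 0.96), ([0.617, -0.29, -0.003], 0.84), ([0.628, 0.024, 0.06], 0.61), ([0.754, -0.348, 0.001], 0.56)]
paint_tin [([0.576, 0.37, -0.0], 0.71)]
tub [([0.476, -0.432, -0.004], 0.84)]
brush []
platter it knows: base, brush, knob, paint_tin, pivot, tub, vase
```

View pics/top.png

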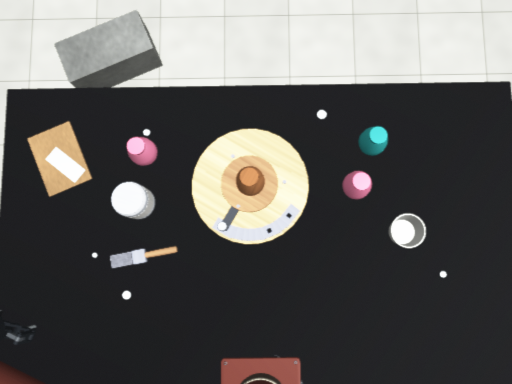

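View pics/side.png

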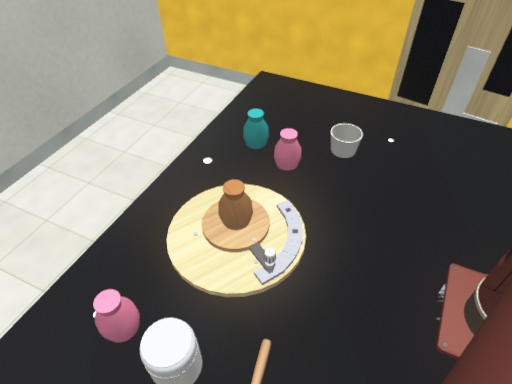

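The top view shows the brown vase on the platter at about (250,180). The two pink vases (143,150) and (357,185) and the teal one (373,140) are look-alikes standing on the table, so I'll leave them alone. The knob is at (222,227), and the holes are at about (269,231) and (289,215). Next I'll fit the hole angles and confirm in one crop.

```bash
cat >> h.py <<'E'
from scipy.spatial.transform import Rotation as R
def toworld(p,uv,z):
    uv=np.atleast_2d(uv).astype(float)
    if 'origin' in p: A=R.from_euler('xyz',p['attitude']).as_matrix(); o=np.array(p['origin'])
    else: A,o=p['A'],p['o']
    d=np.c_[(uv[:,0]-p['cx'])/p['fx'],(uv[:,1]-p['cy'])/p['fy'],np.ones(len(uv))]@A.T
    return o+d*((z-o[2])/d[:,2])[:,None]
E
python3 - <<'E'
from h import *
P=np.array([.625,.0255]);K=[]
p=arm.capture('top')
g=cv2.cvtColor(p['img'],cv2.COLOR_RGB2GRAY)
v,u=np.mgrid[205:250,205:310]; uv=np.c_[u.ravel(),v.ravel()]
w=toworld(p,uv,.03)[:,:2]-P; r=np.hypot(*w.T); a=np.unwrap(np.mod(np.arctan2(w[:,1],w[:,0]),2*np.pi))
gg=g[v,u].ravel()
m=(abs(r-.15)<.016)&(gg<90)&(a<4.6)
mask=np.zeros_like(g); mask[uv[m][:,1],uv[m][:,0]]=1
n,L,st,c=cv2.connectedComponentsWithStats(mask)
for i in range(1,n):
    q=toworld(p,c[i],.03)[0,:2]-P; print(st[i][4],c[i].round(1),np.mod(np.arctan2(q[1],q[0]),2*np.pi).round(3),np.hypot(*q).round(4))
# plate-hole weighted
for k in [arm.mark_of('knob',p),arm.mark_of('pivot',p)]: print(k[0]['xyz'],k[0]['conf'])
cv2.imwrite('pics/crop.png',cv2.resize(p['img'][120:250,180:320,::-1],None,fx=4.5,fy=4.5,interpolation=cv2.INTER_CUBIC))
E
```

```text
9 [288.7 215.1] 4.031 0.151
9 [269. 230.] 3.536 0.1504
[0.4902, 0.1035, 0.0848] 0.55
[0.6251, 0.0277, 0.0587] 0.78
```

View pics/crop.png

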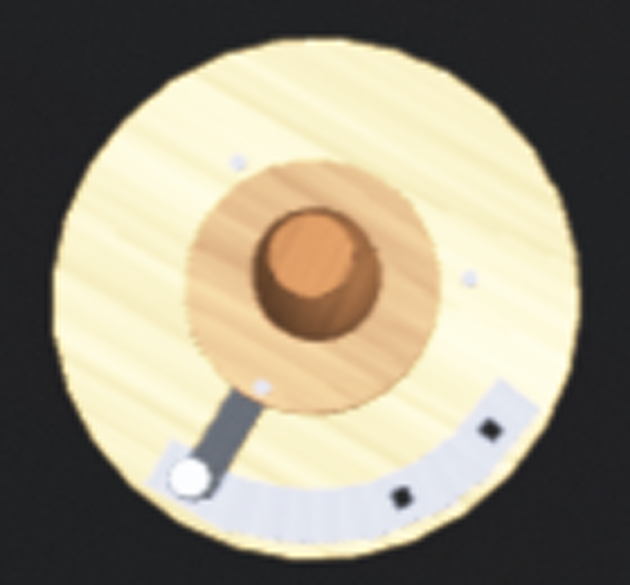

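The crop confirms it: the brown vase is on the platter, the knob is at (190,480), and the next hole is at (402,497) with the wrong one beyond at (490,430). That puts the next hole about 0.92 rad from home. I'm moving to hover over the knob with the jaws closing tangentially.

Call:
send_rows([
  [[-0.4,-0.35,0,0],[-1.1,-0.97,0,0.02],[-1.9,-1.67,0,0.04],[-2.7,-2.37,0,0.05],[-3.5,-3.07,0,0.06],[-4.2,-3.69,0,0.08],[-4.9,-4.3,0,0.1],[-5.6,-4.92,0,0.11],[-6.3,-5.53,0,0.12],[-6.9,-6.06,0,0.125]],
], grip=60)

```text
time_s: 1.95
position: [0.4548, 0.18, 0.2567]
eef_rot: [3.141, 0.0, 2.609]
contact_force: [0.6, 0.0, 0.4]
width: 0.0601
gripper_force: 0.0
```

```bash
cat >> h.py <<'E'
def st():
    s=arm.state(); print({k:np.round(s[k],4).tolist() for k in ['time_s','position','eef_rot','contact_force','width','gripper_force']}); return s
def to(s,xyz,yaw=None):
    A=R.from_euler('xyz',s['eef_rot']).as_matrix()
    d=A.T@(np.array(xyz)-s['position'])/.05
    print('delta',d.round(2), None if yaw is None else round(float(np.mod(s['eef_rot'][2]-yaw+np.pi,2*np.pi)-np.pi),3))
E
python3 - <<'E'
from h import *
s=st(); to(s,[.493,.1025,.2],2.611)
E
```

```text
{'time_s': 1.95, 'position': [0.4548, 0.18, 0.2567], 'eef_rot': [3.1407, 0.0003, 2.609], 'contact_force': [0.5988, 0.0318, 0.4349], 'width': 0.0601, 'gripper_force': 0.0}
delta [-1.45 -0.95  1.13] -0.002
```

Call:
send_rows([
  [[-0.5,-0.3,0.3,0],[-1.0,-0.65,0.7,0],[-1.35,-0.87,1.0,0],[-1.45,-0.95,1.13,0],[-1.45,-0.95,1.13,0],[-1.45,-0.95,1.13,0]],
])

```text
time_s: 2.55
position: [0.4923, 0.1063, 0.2004]
eef_rot: [3.141, -0.0, 2.612]
contact_force: [-0.0, 0.2, 0.3]
width: 0.0602
gripper_force: 0.0
```

Run:
```python
from h import *
s=st()
p=arm.capture('wrist'); save(p,'w1'); print(np.round(p['mount'],3).tolist(),p['fx'],p['cx'],p['cy'])
for l in ['knob','pivot']:
  for f in (arm.mark_of,arm.spot_in): print(l,f.__name__,[(np.round(d['xyz'],4).tolist(),round(d['conf'],2)) for d in f(l,p)])
for c in ['top','side']:
  p=arm.capture(c)
  for l in ['knob','pivot']: print(c,l,[(np.round(d['xyz'],4).tolist(),round(d['conf'],2)) for d in arm.mark_of(l,p)])
```

```text
{'time_s': 2.55, 'position': [0.4923, 0.1063, 0.2004], 'eef_rot': [3.1409, -0.0, 2.6119], 'contact_force': [-0.0015, 0.16, 0.3472], 'width': 0.0602, 'gripper_force': 0.0}
[[0.002, -0.963, -0.268, 0.069], [1.0, 0.001, 0.0, 0.002], [-0.0, -0.268, 0.963, -0.117], [0.0, 0.0, 0.0, 1.0]] 310.45472834253485 252.9315575537747 193.95863074247836
knob call [([0.4954, 0.1052, 0.0865], 0.72)]
knob call [([0.4912, 0.1076, 0.0987], 0.75)]
pivot call []
pivot call [([0.565, 0.0923, 0.0156], 0.96)]
top knob [([0.5747, 0.3697, 0.003], 0.54)]
top pivot [([0.6253, 0.0281, 0.0601], 0.75)]
side knob [([0.4924, 0.1009, 0.0894], 0.45)]
side pivot [([0.6218, 0.0306, 0.0631], 0.96)]
```

View pics/w1.png

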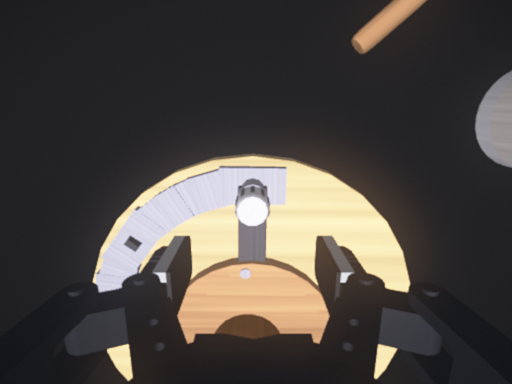

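The wrist view shows the knob's top face at about (252,210), the arm running straight in to the platter, and the next hole at about (132,243). I'll turn these into positions.

Run:
```python
from h import *
s=arm.state(); p=arm.capture('wrist')
A=R.from_euler('xyz',s['eef_rot']).as_matrix(); M=np.array(p['mount'])
p['A']=A@M[:3,:3]; p['o']=A@M[:3,3]+s['position']
g=cv2.cvtColor(p['img'],cv2.COLOR_RGB2GRAY)
def blob(m,x0,x1,y0,y1):
    k=np.zeros_like(g);k[y0:y1,x0:x1]=m[y0:y1,x0:x1]
    n,L,t,c=cv2.connectedComponentsWithStats(k); i=1+t[1:,4].argmax(); print(t[i],c[i]); return c[i]
k=toworld(p,blob((g>248).astype('u1'),230,275,185,230),.103)[0]
h=toworld(p,blob((g<90).astype('u1'),120,145,232,254),.03)[0]
# base rim in top camera
q=arm.capture('top'); hsv=cv2.cvtColor(q['img'],cv2.COLOR_RGB2GRAY)
m=(hsv>60).astype('u1'); m[:,:185]=0;m[:,315:]=0;m[:122]=0;m[250:]=0
c=max(cv2.findContours(m,0,cv2.CHAIN_APPROX_NONE)[0],key=cv2.contourArea)[:,0]
w=toworld(q,c,.018)[:,:2]; w=w[w[:,0]>.56]  # far half, away from the gripper
from scipy.optimize import least_squares
f=least_squares(lambda x:np.hypot(*(w-x[:2]).T)-x[2],[.625,.026,.178],loss='soft_l1',f_scale=.002); print('base',f.x)
P=f.x[:2]
print('knob',k,'hole',h)
for n,x in (('k',k),('h',h)):
    d=x[:2]-P; print(n,np.mod(np.arctan2(d[1],d[0]),2*np.pi),np.hypot(*d))
to(s,[k[0],k[1],.098])
```

```text
[240 197  28  27 597] [253.59128978 210.34673367]
[129 236  12  10  57] [134.8245614  240.87719298]
base [0.62616968 0.02416672 0.17790185]
knob [0.49617279 0.10548785 0.103     ] hole [ 0.48522255 -0.02563406  0.03      ]
k 2.5825892500014818 0.15333726771393844
h 3.4812305826125467 0.14948649119234766
delta [-0.06  0.05  2.04] None
```

Call:
send_rows([
  [[-0.06,0.05,0.4,0],[-0.06,0.05,0.9,0],[-0.06,0.05,1.4,0],[-0.06,0.05,1.8,0],[-0.06,0.05,2.0,0],[-0.06,0.05,2.04,0],[-0.06,0.05,2.04,0]],
], grip=60)

```text
time_s: 3.9
position: [0.4966, 0.1056, 0.0983]
eef_rot: [3.141, 0.0, 2.611]
contact_force: [0.7, 0.1, -0.2]
width: 0.0601
gripper_force: 0.0
```

Call:
send_rows([
  [[0,0,0,0],[0,0,0,0],[0,0,0,0],[0,0,0,0],[0,0,0,0]],
], grip=20, grip_force=40)

```text
time_s: 4.4
position: [0.4964, 0.105, 0.0989]
eef_rot: [3.141, 0.0, 2.61]
contact_force: [-3.4, -3.7, 9.2]
width: 0.0247
gripper_force: 38.8
```

Call:
send_rows([
  [[0,-0.01,-0.04,0],[0,-0.015,-0.1,0],[0,-0.02,-0.16,0],[0,-0.02,-0.22,0],[0,-0.02,-0.27,0],[0,-0.02,-0.29,0],[0,-0.02,-0.29,0]],
])

```text
time_s: 5.1
position: [0.4959, 0.1046, 0.1123]
eef_rot: [-3.142, 0.001, 2.611]
contact_force: [5.0, -0.2, -11.3]
width: 0.0248
gripper_force: 39.9
```

Run:
```python
from h import *
s=st()
p=arm.capture('side'); save(p,'s2')
cv2.imwrite('pics/s2c.png',cv2.resize(p['img'][180:300,200:330,::-1],None,fx=4.5,fy=4.5,interpolation=cv2.INTER_CUBIC))
```

```text
{'time_s': 5.1, 'position': [0.4959, 0.1046, 0.1123], 'eef_rot': [-3.1416, 0.0006, 2.6108], 'contact_force': [5.0369, -0.1832, -11.2788], 'width': 0.0248, 'gripper_force': 39.9152}
```

View pics/s2c.png

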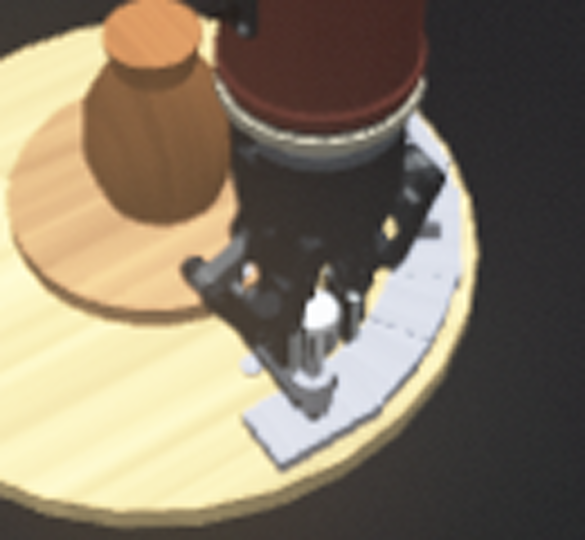

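The knob is in the grip and lifted: the pin is about 14 mm up, the force matches the spring, and the vase is upright. Now I'll turn counter-clockwise along the arc, about 0.4 rad to start.

Call:
send_rows([
  [[0,-0.06,0,-0.02],[-0.005,-0.18,0,-0.06],[-0.018,-0.329,0,-0.11],[-0.038,-0.478,0,-0.16],[-0.066,-0.625,0,-0.21],[-0.101,-0.771,0,-0.26],[-0.143,-0.915,0,-0.31],[-0.182,-1.029,0,-0.35],[-0.215,-1.113,0,-0.38],[-0.237,-1.168,0,-0.4]],
])

```text
time_s: 6.15
position: [0.4758, 0.0484, 0.112]
eef_rot: [3.142, -0.001, 3.012]
contact_force: [2.8, 1.4, -11.5]
width: 0.0245
gripper_force: 39.9
```

```bash
cat >> h.py <<'E'
def rt(s,P):
    d=np.array(s['position'][:2])-P; a=np.arctan2(d[1],d[0])%(2*np.pi); f=np.array(s['contact_force'])
    print('r',np.hypot(*d).round(4),'ang',a.round(4),'yaw',round(s['eef_rot'][2]%(2*np.pi),4),'Frad',(f[0]*np.cos(a)+f[1]*np.sin(a)).round(1),'Ftan',(-f[0]*np.sin(a)+f[1]*np.cos(a)).round(1),'Fz',f[2].round(1),'z',round(s['position'][2],4), 'Tq',np.round(s['ft_torque'],2))
P0=np.array([.624,.0266])
E
python3 -c "
from h import *
s=st(); rt(s,P0)"
```

```text
{'time_s': 6.15, 'position': [0.4758, 0.0484, 0.112], 'eef_rot': [3.1416, -0.0011, 3.0121], 'contact_force': [2.8147, 1.3535, -11.5436], 'width': 0.0245, 'gripper_force': 39.9476}
r 0.1498 ang 2.9954 yaw 3.0121 Frad -2.6 Ftan -1.7 Fz -11.5 z 0.112 Tq [ 0.24 -0.45  0.  ]
```

Call:
send_rows([
  [[0,-0.06,0,-0.02],[-0.005,-0.18,0,-0.06],[-0.018,-0.329,0,-0.11],[-0.038,-0.478,0,-0.16],[-0.066,-0.625,0,-0.21],[-0.101,-0.771,0,-0.26],[-0.143,-0.915,0,-0.31],[-0.182,-1.029,0,-0.35],[-0.215,-1.113,0,-0.38],[-0.237,-1.168,0,-0.4]],
])

```text
time_s: 7.15
position: [0.4791, -0.0113, 0.1115]
eef_rot: [3.141, -0.003, -2.871]
contact_force: [-3.3, 1.6, -10.7]
width: 0.0246
gripper_force: 39.9
```

Run:
```python
from h import *
s=st(); rt(s,P0)
p=arm.capture('wrist')
A=R.from_euler('xyz',s['eef_rot']).as_matrix(); M=np.array(p['mount'])
T=A@M[:3,:3]; o=A@M[:3,3]+s['position']
# predicted pixels of pin foot angle offsets on plate
for a in np.arange(0,.21,.05):
    ang=s['eef_rot'][2]-.016+a; w=np.array([*(P0+.15*np.array([np.cos(ang),np.sin(ang)])),.03]); c=T.T@(w-o); print(a,(c[:2]/c[2]*p['fx']+[p['cx'],p['cy']]).round(0))
cv2.imwrite('pics/w3.png',cv2.resize(p['img'][130:330,130:380,::-1],None,fx=3,fy=3,interpolation=cv2.INTER_CUBIC))
```

```text
{'time_s': 7.15, 'position': [0.4791, -0.0113, 0.1115], 'eef_rot': [3.1408, -0.0033, -2.8712], 'contact_force': [-3.3241, 1.5947, -10.6738], 'width': 0.0246, 'gripper_force': 39.9446}
r 0.1498 ang 3.3976 yaw 3.4119 Frad 2.8 Ftan -2.4 Fz -10.7 z 0.1115 Tq [ 0.09  0.69 -0.06]
0.0 [250. 211.]
0.05 [239. 211.]
0.1 [228. 212.]
0.15000000000000002 [217. 213.]
0.2 [206. 215.]
```

View pics/w3.png

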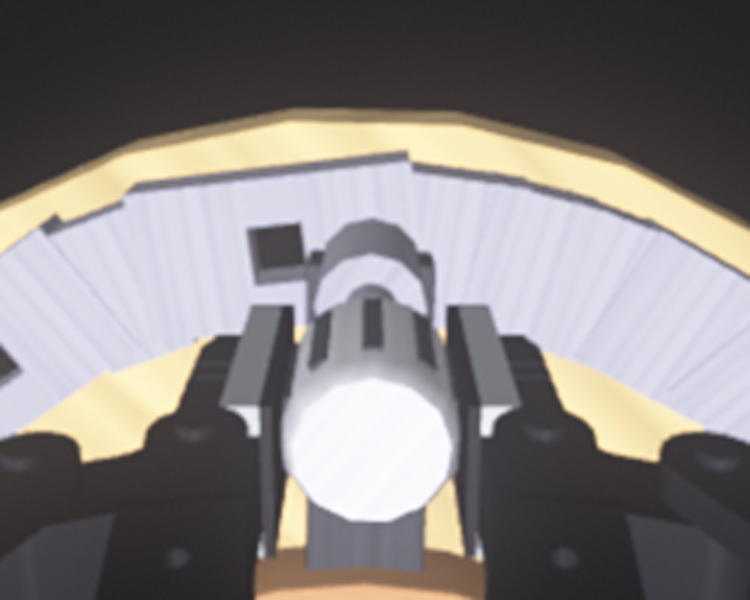

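In the crop the next hole is at (277,252) and the sleeve is centred at x≈372, so about 0.13 rad is left. I'll turn 0.10 more, then lower gently to find the plate.

Call:
send_rows([
  [[-0.001,-0.075,0,-0.025],[-0.005,-0.165,0,-0.055],[-0.011,-0.255,0,-0.085],[-0.015,-0.3,0,-0.1],[-0.015,-0.3,0.02,-0.1],[-0.015,-0.3,0.035,-0.1],[-0.015,-0.3,0.035,-0.1]],
])

```text
time_s: 7.9
position: [0.4837, -0.0259, 0.1098]
eef_rot: [3.141, -0.004, -2.773]
contact_force: [-4.2, -2.5, -12.0]
width: 0.0249
gripper_force: 40.0
```

Call:
send_rows([
  [[0,0,0.01,0],[0,0,0.01,0]],
])

```text
time_s: 8.1
position: [0.4837, -0.0259, 0.1093]
eef_rot: [3.141, -0.004, -2.773]
contact_force: [-3.9, -3.2, -10.8]
width: 0.0246
gripper_force: 40.1
```

Call:
send_rows([
  [[0,0,0.01,0],[0,0,0.01,0]],
])

```text
time_s: 8.3
position: [0.4837, -0.0259, 0.1088]
eef_rot: [3.141, -0.003, -2.773]
contact_force: [-5.2, -2.6, -10.3]
width: 0.0249
gripper_force: 40.1
```

```bash
python3 -c "
from h import *
s=st(); rt(s,P0)"
```

```text
{'time_s': 8.3, 'position': [0.4837, -0.0259, 0.1088], 'eef_rot': [3.1413, -0.0035, -2.773], 'contact_force': [-5.1642, -2.5561, -10.3002], 'width': 0.0249, 'gripper_force': 40.0657}
r 0.1498 ang 3.4998 yaw 3.5102 Frad 5.7 Ftan 0.6 Fz -10.3 z 0.1088 Tq [-0.5   0.93  0.09]
```

Call:
send_rows([
  [[0.008,0,0.01,0],[0.01,0,0.01,0]],
])

```text
time_s: 8.5
position: [0.4837, -0.0259, 0.1086]
eef_rot: [3.141, -0.003, -2.773]
contact_force: [-5.1, -2.1, -8.7]
width: 0.025
gripper_force: 40.2
```

Call:
send_rows([
  [[0,0,0.008,0],[0,0,0.008,0]],
])

```text
time_s: 8.7
position: [0.4837, -0.0259, 0.1083]
eef_rot: [3.141, -0.002, -2.773]
contact_force: [-6.2, -2.1, -8.1]
width: 0.0248
gripper_force: 40.3
```

Call:
send_rows([
  [[-0.01,0,0.01,0],[-0.01,0,0.01,0]],
])

```text
time_s: 8.9
position: [0.4838, -0.0259, 0.1079]
eef_rot: [3.141, -0.003, -2.773]
contact_force: [-9.3, -3.1, -2.7]
width: 0.0248
gripper_force: 40.7
```

Call:
send_rows([
  [[0,0,0.01,0],[0,0,0.01,0]],
])

```text
time_s: 9.1
position: [0.4839, -0.0259, 0.1077]
eef_rot: [3.141, -0.003, -2.773]
contact_force: [-11.0, -2.1, 0.6]
width: 0.0246
gripper_force: 41.1
```

The tip is on the plate: the load went to 0 at z≈0.108. I'll relax the radial load and creep on in 1 mm steps, watching for the support to vanish.

Call:
send_rows([
  [[0.01,0,-0.004,0],[0.02,-0.011,-0.004,-0.003],[0.02,-0.021,-0.004,-0.007],[0.02,-0.021,-0.004,-0.007]],
])

```text
time_s: 9.5
position: [0.484, -0.0268, 0.1078]
eef_rot: [3.141, -0.002, -2.766]
contact_force: [-5.1, -1.4, -7.7]
width: 0.0247
gripper_force: 40.4
```

Call:
send_rows([
  [[0,-0.011,0,-0.003],[0,-0.021,0,-0.007],[0,-0.021,0,-0.007]],
])

```text
time_s: 9.8
position: [0.4844, -0.0278, 0.1076]
eef_rot: [3.141, -0.002, -2.759]
contact_force: [-4.5, -0.7, -9.6]
width: 0.0247
gripper_force: 40.2
```

```bash
python3 -c "
from h import *
s=st(); rt(s,P0)"
```

```text
{'time_s': 9.8, 'position': [0.4844, -0.0278, 0.1076], 'eef_rot': [3.1412, -0.0015, -2.7586], 'contact_force': [-4.519, -0.6833, -9.6423], 'width': 0.0247, 'gripper_force': 40.1808}
r 0.1498 ang 3.5129 yaw 3.5246 Frad 4.5 Ftan -1.0 Fz -9.6 z 0.1076 Tq [-0.24  1.06  0.06]
```

Support has vanished, with the full spring load back on the hand at a lower z. The tip is at the hole, so I'll lower gently and check.

Call:
send_rows([
  [[0,-0.008,0.01,-0.003],[0,-0.008,0.02,-0.003],[0,-0.008,0.02,-0.003]],
])

```text
time_s: 10.1
position: [0.4846, -0.0284, 0.1065]
eef_rot: [3.142, -0.002, -2.756]
contact_force: [-4.4, -1.6, -10.2]
width: 0.0244
gripper_force: 40.1
```

```bash
python3 -c "
from h import *
s=st(); rt(s,P0)"
```

```text
{'time_s': 10.1, 'position': [0.4846, -0.0284, 0.1065], 'eef_rot': [3.1415, -0.0016, -2.7558], 'contact_force': [-4.3664, -1.5528, -10.189], 'width': 0.0244, 'gripper_force': 40.1261}
r 0.1499 ang 3.517 yaw 3.5274 Frad 4.6 Ftan -0.2 Fz -10.2 z 0.1065 Tq [-0.45  0.98  0.08]
```

Still free, so I'll keep lowering slowly and centre in the slot by feel.

Call:
send_rows([
  [[0,0,0.02,0],[0,0,0.03,0],[0,0,0.03,0]],
])

```text
time_s: 10.4
position: [0.4848, -0.0288, 0.1052]
eef_rot: [-3.141, -0.001, -2.756]
contact_force: [-4.3, -2.9, -9.8]
width: 0.0251
gripper_force: 40.1
```

Call:
send_rows([
  [[0,0,0.02,0],[0,0,0.03,0],[0,0,0.03,0]],
])

```text
time_s: 10.7
position: [0.4849, -0.0292, 0.1039]
eef_rot: [-3.141, -0.001, -2.756]
contact_force: [-4.8, -4.6, -7.1]
width: 0.0249
gripper_force: 40.4
```

```bash
python3 -c "
from h import *
s=st(); rt(s,P0)"
```

```text
{'time_s': 10.7, 'position': [0.4849, -0.0292, 0.1039], 'eef_rot': [-3.1406, -0.0012, -2.756], 'contact_force': [-4.77, -4.5784, -7.1187], 'width': 0.0249, 'gripper_force': 40.4377}
r 0.1498 ang 3.5229 yaw 3.5272 Frad 6.1 Ftan 2.5 Fz -7.1 z 0.1039 Tq [-1.07  0.93  0.27]
```

The round tip is riding on the near edge and pushing the arm on counter-clockwise, so I'll follow it about 1 mm.

Call:
send_rows([
  [[0,-0.01,-0.005,-0.003],[0.005,-0.025,-0.005,-0.008],[0.005,-0.03,0,-0.01],[0.005,-0.03,0,-0.01]],
])

```text
time_s: 11.1
position: [0.4851, -0.0297, 0.1037]
eef_rot: [3.141, -0.001, -2.746]
contact_force: [-5.4, -2.0, -9.5]
width: 0.0247
gripper_force: 40.3
```

```bash
python3 -c "
from h import *
s=st(); rt(s,P0)"
```

```text
{'time_s': 11.1, 'position': [0.4851, -0.0297, 0.1037], 'eef_rot': [3.1414, -0.001, -2.7456], 'contact_force': [-5.3845, -2.0305, -9.458], 'width': 0.0247, 'gripper_force': 40.2813}
r 0.1498 ang 3.5266 yaw 3.5376 Frad 5.8 Ftan -0.1 Fz -9.5 z 0.1037 Tq [-0.42  1.    0.07]
```

Call:
send_rows([
  [[0,-0.005,0.02,0],[0.005,-0.01,0.03,0],[0.005,-0.01,0.03,0]],
])

```text
time_s: 11.4
position: [0.4852, -0.0299, 0.1022]
eef_rot: [3.141, -0.001, -2.745]
contact_force: [-5.9, -0.2, -9.5]
width: 0.0251
gripper_force: 40.3
```

Call:
send_rows([
  [[0,0,0.015,0],[0,0,0.03,0],[0,0,0.03,0]],
])

```text
time_s: 11.7
position: [0.4852, -0.0299, 0.1007]
eef_rot: [3.141, -0.001, -2.745]
contact_force: [-5.7, 0.1, -9.2]
width: 0.0248
gripper_force: 40.3
```

```bash
python3 -c "
from h import *
s=st(); rt(s,P0)"
```

```text
{'time_s': 11.7, 'position': [0.4852, -0.0299, 0.1007], 'eef_rot': [3.1412, -0.0008, -2.7452], 'contact_force': [-5.7322, 0.1393, -9.1985], 'width': 0.0248, 'gripper_force': 40.2811}
r 0.1499 ang 3.528 yaw 3.538 Frad 5.3 Ftan -2.3 Fz -9.2 z 0.1007 Tq [-0.09  1.05  0.13]
```

Call:
send_rows([
  [[0,0,0.015,0],[0,0,0.03,0],[0,0,0.03,0]],
])

```text
time_s: 12.0
position: [0.4852, -0.0299, 0.0993]
eef_rot: [3.141, -0.001, -2.745]
contact_force: [-6.3, -0.1, -7.8]
width: 0.0247
gripper_force: 40.3
```

Call:
send_rows([
  [[0,0,0.01,0],[0,0,0.02,0],[0,0,0.02,0]],
])

```text
time_s: 12.3
position: [0.4853, -0.0301, 0.099]
eef_rot: [3.141, -0.0, -2.745]
contact_force: [-9.3, 0.4, 0.7]
width: 0.0246
gripper_force: 41.4
```

```bash
python3 -c "
from h import *
s=st(); rt(s,P0)"
```

```text
{'time_s': 12.3, 'position': [0.4853, -0.0301, 0.099], 'eef_rot': [3.1411, -0.0005, -2.7453], 'contact_force': [-9.3025, 0.3946, 0.6629], 'width': 0.0246, 'gripper_force': 41.4153}
r 0.1498 ang 3.5295 yaw 3.5378 Frad 8.5 Ftan -3.9 Fz 0.7 z 0.099 Tq [-0.21  1.86  0.21]
```

The pin has bottomed at z≈0.099, the same height as when home. I'll release, rise, and check.

Call:
send_rows([
  [[0.01,0.01,0,0],[0.01,0.01,0,0],[0.01,0.01,0,0],[0.01,0.01,0,0]],
], grip=60)

```text
time_s: 12.7
position: [0.4858, -0.0297, 0.099]
eef_rot: [-3.141, 0.002, -2.745]
contact_force: [-0.3, -0.2, -1.0]
width: 0.06
gripper_force: 0.0
```

Call:
send_rows([
  [[0,0,-0.1,0],[0,0,-0.4,0],[0,0,-0.9,0],[0,0,-1.5,0],[0,0,-2.0,0],[0,0,-2.0,0],[0,0,-2.0,0]],
])

```text
time_s: 13.4
position: [0.4852, -0.0298, 0.1989]
eef_rot: [-3.141, 0.002, -2.745]
contact_force: [-0.2, 0.7, -0.5]
width: 0.0597
gripper_force: 0.0
```

Run:
```python
from h import *
s=st()
ims=[]
p=arm.capture('side'); print(arm.mark_of('knob',p)); a=cv2.resize(p['img'][180:300,200:330],(520,480),interpolation=cv2.INTER_CUBIC)
p=arm.capture('wrist'); print(arm.mark_of('knob',p))
b=cv2.resize(p['img'][140:320,160:340],(280,280)); b=np.vstack([b,np.zeros((200,280,3),'u1')])
cv2.imwrite('pics/end.png',np.hstack([a,b])[:,:,::-1])
```

```text
{'time_s': 13.4, 'position': [0.4852, -0.0298, 0.1989], 'eef_rot': [-3.1415, 0.0015, -2.7454], 'contact_force': [-0.1945, 0.7384, -0.544], 'width': 0.0597, 'gripper_force': 0.0}
[{'xyz': [0.4866, -0.0323, 0.0896], 'conf': 0.56}, {'xyz': [0.6298, 0.0223, -0.0009], 'conf': 0.33}]
[{'xyz': [0.4866, -0.0287, 0.0858], 'conf': 0.74}]
```

View pics/end.png

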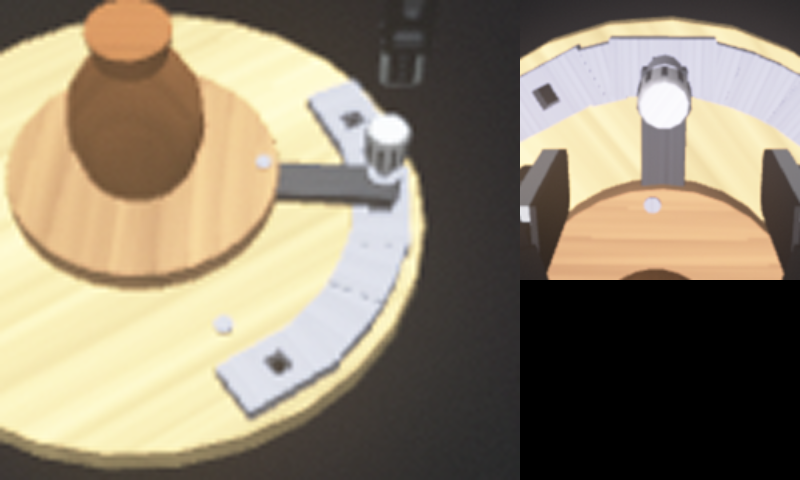

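The side view shows the first hole empty at (278,362), the wrong one empty at (352,118), and the pin low in the hole between them. The vase is standing mid-platter and the gripper is clear. Handing in.

```bash
python3 -c "
from h import *
print(arm.hand_in())"
```

```text
the job is handed in; nothing more can be done
None
```

I turned the platter counter-clockwise by about 0.92 rad and lowered the pin fully home in the very next hole; the vase is still standing mid-platter, nothing else was touched, and the job was handed in at about 13.5 s (the hand-in returned no verdict).

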